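# Turn the spice carousel to bring the gold-capped jar to the front

### The arm

A 6-joint arm with a two-finger parallel gripper is mounted at the origin on a cart in front of the work surface, level with it; the furniture and walls round the work are solid. World frame = base frame: x ahead of the robot, y to its left, z up, the work surface at z = 0. Lengths are in mm, angles in rad, forces in N, time in s.
With the tool pointing down it reaches from about 350 to 975 mm from the base axis. Payload 7.1 kg.
Tool frame: the origin (TCP) lies midway between the tips of the shut fingers; the grasp point (between the pads) lies 19 mm behind it (ctrl.grip_depth is the distance from the TCP to the grasp point, in mm); z points along the fingers, y is the line along which they close (so a half turn about z gives the same grasp; the last joint's range is limited). The gripper opens to 88 mm and grips with 3 to 60 N. Pads are 20 mm wide; open, the fingers measure 115 mm over their backs; the gripper's body (75 mm by 178 mm) begins 61 mm behind the grasp point.
Start: joints at [-1.131, 0.423, 1.63, -0, 1.089, -0.019], TCP at [276.809, -560.34, 187.875] pointing down, gripper open.
Joint ranges: [-3, 3], [-0.9, 2.11], [0.09, 2.58], [-1.31, 4.45], [0.11, 2.69], [-2.54, 2.54]. Speed limits (rad/s): [2.39, 2.39, 3.01, 3.14, 3.14, 3.14].

### API

Orientations are given as a rotation vector (axis times angle).
In Python, from workcell import ctrl, cams gives the robot as it stands.
- The arm moves only by the tool move_arm, never from a script. Its argument "steps" is a list of rows, each a list of 3 entries, a list of its own where there are three numbers: the shift along the tool's x, y, z in units of 25 mm (1.0 is 25 mm), then the turn about the tool's z in units of 5 degrees (1.0 is 5 degrees), then the closure, from 0 (fully open) to 1 (shut). A call has 1 to 20 rows; each row shifts and turns the commanded pose from where the row before left it, along the tool's axes as they then stand; what a row does not reach is not made up. A row lasts 1/12 s, in which the tool goes at most 41.7 mm and 7.16 degrees, less where a joint would pass 70% of its speed; a pose out of reach is approached as far as the arm can. A call is refused whole if a number of a shift passes 1 or a number of a turn 1, either way. A call with a gripper value outside its range is refused whole. The fingers move at their own pace and stop on an object; the grip force is fixed at half the most. Time passes only in rows, so rows that do not move let the fingers close. It gives the time, the measured TCP pose, the force, the opening and the grip force at its end, in the units of the state.
- ctrl.get_obs(): the state, without advancing time (a new reading comes with each control period).
- cams.get_image(name): name is "scene" or "top"; returns a dict with "image" (420x560x3 uint8, red, green, blue), "camera_matrix" (3x3 intrinsics, pixels), "xyz" and "rotation" of the camera in the world. Camera axes: x right, y down, z forward; pixel columns grow to the right and rows downward; lengths in mm; the calibration is good to about 2 mm. A picture is of the moment at which its call begins. There is no depth.
- ctrl.close_job(): hands the job in; it is judged then, once.
Trained networks look in the newest picture that a camera, given by its name, has taken for a name from the list of things; names that differ only in an ending like _2 or _b are one class to them, and where a whole thing is asked for, a point or a joint stands for the part that bears it (a point fixed in the world has none). Each returns a list of dicts, best first, with "p" (0 to 1); they miss things now and then, are a little off and sometimes report something else, mostly with a low value. They report only what shows in the picture. A call takes as long as a camera call. They do not tell look-alikes from the thing itself.
- cams.boxes_of(camera, thing): "rect" ([centre column, centre row, width, height] in pixels, round what is visible of it).
- cams.cut_out(camera, thing): "pixels" (420x560 bool, what is visible of it) and "rect" ([centre column, centre row, width, height] in pixels, round what is visible of it).
The state is a dict: "t": time; "qpos": joint angles; "qvel": joint speeds; "joint_torque": joint torques, N m; "ee_pos": TCP position; "orientation": TCP orientation; "ft_force": force on the tool from outside, world axes, zero at the start; "moment": the same for the moment, N m; "width": finger opening in mm; "grasp_force": force on a finger pad.
Only numpy, scipy, OpenCV 4.12 (cv2) and the standard library are available. Lean on these libraries where they do the work, as an engineer would, in place of code of your own. Each camera call takes 0.05 s, during which the arm holds its last target. There are 200 camera calls.

### The job

Turn the spice carousel by gently pushing the dark pegs on its rim with closed fingers, until the gold-capped spice jar stands at the front, in line with the red marker on the carousel's foot. Only push: do not pinch a peg, do not touch, lift or tip any of the jars on the carousel, and leave the other things on the cooktop where they are. Leave the turntable standing still.

Things in the scene. Friction and masses are not known exactly. Their poses are not given: they have to be found in the camera images.
- carousel: Spice carousel, fixed. Origin on the vertical turning axis at the cooktop surface, z up; its -x axis points to the front, roughly at the robot, along an aluminium tongue that sticks out under the disc and carries a red marker bar (145 to 163 mm from the axis, 8 mm high). On it turns a round light wooden disc, radius 136 mm, top 20 mm above the cooktop, with a brass knob on the axis, 60 mm high.
- turntable (a joint): Angle of the disc in rad, positive anticlockwise from above; at 0 peg_0 stands exactly over the front tongue. No stops within 12 rad. It turns lightly (about 1 N at a peg), stops within a few degrees when no longer pushed and stays where it is left.
- peg_0 (a point): Tip of one of the six equal dark upright wooden pegs on the disc's rim, on the peg's centre line, 114 mm above the cooktop, 125 mm from the axis; the other five follow every 60 degrees. Each peg is 13 mm thick with a 15 mm ball head and rises 94 mm above the disc.
- gold_jar: Upright jar with a gold (mustard yellow) cap and a white label, the only gold cap here, 42 mm across, 96 mm tall; origin at the centre of its underside. Stands loose on the turntable about 60 mm from the axis and rides with it when it is turned steadily; jerks rock it. This is the jar to bring to the front.
- jar_a: Upright jar with a black cap and a black-green label, 41 mm across, 105 mm tall; origin at the centre of its underside. Stands loose on the turntable about 60 mm from the axis and rides with it when it is turned steadily; jerks rock it.
- jar_b: Upright jar with a black cap and a white-red label, 41 mm across, 105 mm tall; origin at the centre of its underside. Stands loose on the turntable about 60 mm from the axis and rides with it when it is turned steadily; jerks rock it.
- jar_c: Upright jar with a dark brown cap and a blue label, 41 mm across, 105 mm tall; origin at the centre of its underside. Stands loose on the turntable about 60 mm from the axis and rides with it when it is turned steadily; jerks rock it.
- jar_d: Upright jar with a black cap and a white-red label, just like jar_b, 41 mm across, 105 mm tall; origin at the centre of its underside. Stands loose on the turntable about 60 mm from the axis and rides with it when it is turned steadily; jerks rock it.
- coffee_pot: White stove-top coffee pot with a red handle, 99x150x209 mm, origin under its centre; stands at the back left. Leave alone.
- jam_jar: Jam jar with a white lid and red content, 65 mm across, 90 mm tall, origin under its centre; at the front left. Leave alone.
- tin: Food tin, 75 mm across, 58 mm tall, origin under its centre; at the back right. Leave alone.
- grinder: Pepper grinder with a black head, 52 mm across, 175 mm tall, origin under its centre; at the back. Leave alone.
- timer: Round kitchen timer, green over white, 68 mm across, 44 mm tall, origin under its centre; at the front right. Leave alone.
- garlic: Garlic bulb, 48 mm across, 49 mm tall, origin under its centre; at the front left. Leave alone.
Mind the look-alikes: they are no part of the job. Leave any purple look-alike of the jar_d alone. What is shaped like the jar_b but purple is not meant.

How it is judged (in metres and radians):
On the way:
1. the fingers push the carousel (contact force between the fingers and carousel above 0.2 N), for 0.02 s.
At the end, for the whole second after the job is handed in: The gold-capped jar stands in front of the axis (by over 40 mm), within 15 mm sideways of the line from axis to red marker; the turntable is still (under 0.05 rad/s); all five jars stand upright (0.15 rad) on the disc, within 105 mm of its axis (y of gold_jar in the frame of carousel between -0.015 and 0.015 m and x of gold_jar in the frame of carousel below -0.04 m and velocity of joint turntable between -0.05 and 0.05 rad/s and angle between each of gold_jar, jar_a, jar_b, jar_c, jar_d's own z axis and vertical below 0.15 rad and horizontal distance between each of gold_jar, jar_a, jar_b, jar_c, jar_d and carousel below 0.105 m and height (world z) of gold_jar between 0.014 and 0.028 m and height (world z) of jar_a between 0.014 and 0.028 m and height (world z) of jar_b between 0.014 and 0.028 m and height (world z) of jar_c between 0.014 and 0.028 m and height (world z) of jar_d between 0.014 and 0.028 m); the robot touches nothing.
It fails at once if a jar on the carousel is touched by the robot (contact force between any of the fingers, the arm and gold_jar above 0.5 N or contact force between any of the fingers, the arm and jar_a above 0.5 N or contact force between any of the fingers, the arm and jar_b above 0.5 N or contact force between any of the fingers, the arm and jar_c above 0.5 N or contact force between any of the fingers, the arm and jar_d above 0.5 N).
It fails at once if a jar is lifted (height (world z) of any of gold_jar, jar_a, jar_b, jar_c, jar_d above 0.035 m).
It fails at once if a jar tips over (angle between any of gold_jar, jar_a, jar_b, jar_c, jar_d's own z axis and vertical above 0.4 rad).
It fails at once if the carousel is pinched or pushed harder than 32 N (contact force between any of the fingers, the arm and carousel above 32 N).
It fails at once if another thing on the cooktop is moved more than 25 mm (distance of any of coffee_pot, tin, grinder, timer, jam_jar, garlic from where it was at the start of the episode above 0.025 m).
It also fails if it takes over 72 s, if anything falls off the work surface, if the arm or the gripper's body presses on something with over 40 N, if the wrist force passes 120 N, or if a joint passes its speed limit or range.

## Working session

There is one attempt and no reset: what is moved stays moved. The work goes in short steps, Python scripts to look and compute and a tool call to move; the robot and the scene stay as the last step left them, time stands still between calls to the robot, and variables do not carry over. Pictures are saved under pics/ and viewed, at most 10 in all, crops included, and the job is handed in when it is done.

Besides the shell and the picture viewer there is one more tool, called after ">>>" in YAML: its name, and indented under it one key for each argument. move_arm: Moves the arm, as the interface text tells. Its arguments: {"type":"object","properties":{"steps":{"type":"array"}},"required":["steps"]}

```bash
mkdir -p pics; cat > h.py <<'E'
import numpy as np, cv2
from workcell import ctrl, cams
def snap(n,f=None):
    d=cams.get_image(n)
    if f: cv2.imwrite('pics/'+f,cv2.cvtColor(d['image'],cv2.COLOR_RGB2BGR))
    return d
def proj(d,P):
    P=np.atleast_2d(P).astype(float); c=(P-np.array(d['xyz']))@np.array(d['rotation']); u=c@np.array(d['camera_matrix']).T
    return u[:,:2]/u[:,2:]
def onz(d,uv,z):
    K=np.array(d['camera_matrix']); r=np.array(d['rotation'])@np.linalg.solve(K,[uv[0],uv[1],1]); o=np.array(d['xyz'])
    return o+r*(z-o[2])/r[2]
E
python3 - <<'E'
from h import *
for n in('top','scene'):
    d=snap(n,n+'0.png'); print(n,d['xyz'],np.round(d['rotation'],3).tolist(),d['camera_matrix'])
    for t in('carousel','gold_jar','peg_0','jar_a','jar_c','timer','jam_jar','garlic'):
        b=cams.boxes_of(n,t); print(t,[(np.round(x['rect']).tolist(),round(x['p'],2)) for x in b[:4]])
print(ctrl.get_obs())
E
```

```text
top [ 478.61945453   75.22621294 1158.01314863] [-2.203, 2.192, -0.079] [[403.09330582   0.         277.40421894]
 [  0.         403.09330582 201.51495079]
 [  0.           0.           1.        ]]
carousel [([273.0, 206.0, 103.0, 108.0], 0.69), ([181.0, 270.0, 31.0, 28.0], 0.26)]
gold_jar [([276.0, 178.0, 17.0, 22.0], 0.52), ([289.0, 212.0, 20.0, 15.0], 0.49)]
peg_0 [([274.0, 199.0, 101.0, 94.0], 0.89)]
jar_a [([252.0, 184.0, 18.0, 18.0], 0.67), ([359.0, 173.0, 25.0, 18.0], 0.64), ([359.0, 205.0, 20.0, 18.0], 0.6), ([238.0, 117.0, 21.0, 33.0], 0.58)]
jar_c [([252.0, 184.0, 18.0, 18.0], 0.67), ([359.0, 173.0, 25.0, 18.0], 0.64), ([359.0, 205.0, 20.0, 18.0], 0.6), ([238.0, 117.0, 21.0, 33.0], 0.58)]
timer [([353.0, 272.0, 19.0, 25.0], 0.92)]
jam_jar [([180.0, 270.0, 27.0, 28.0], 0.67)]
garlic [([217.0, 273.0, 18.0, 14.0], 0.71)]
scene [-117.23233563  919.83567374  697.82800281] [-0.85, 2.299, -1.367] [[464.31692685   0.         285.09826815]
 [  0.         464.31692685 211.17244785]
 [  0.           0.           1.        ]]
carousel [([296.0, 231.0, 102.0, 79.0], 0.83)]
gold_jar [([
[... 513 characters left out ...]
't': 0.9, 'qpos': array([-1.13099582e+00,  4.23091738e-01,  1.62990027e+00, -1.73913392e-05,
        1.08856793e+00, -1.90307319e-02]), 'qvel': array([-3.50072689e-05,  2.82640144e-04, -2.59670111e-03,  2.02024520e-04,
       -7.66444806e-04,  1.53878257e-03]), 'joint_torque': array([-1.05450672e-03, -5.44567180e+01, -2.74043047e+01,  6.44786214e-02,
        1.68470718e-02,  2.99451493e-06]), 'ee_pos': array([ 276.81192763, -560.35197695,  187.88011764]), 'orientation': array([ 3.05924404e+00,  7.14429173e-01, -1.29359903e-05]), 'ft_force': array([-0.59442659,  1.07937837,  0.56076208]), 'moment': array([-0.04281462, -0.01643292,  0.08271626]), 'grasp_force': 0.0, 'width': 87.80068774301444}
```

```bash
sed -i "s/    d=cams.get_image(n)/    d=cams.get_image(n); d['rotation']=cv2.Rodrigues(np.array(d['rotation'],float))[0]/" h.py
python3 - <<'E'
import cv2
a=cv2.imread('pics/top0.png')[95:305,150:400];cv2.imwrite('pics/topc.png',cv2.resize(a,None,fx=2.8,fy=2.8,interpolation=cv2.INTER_CUBIC))
a=cv2.imread('pics/scene0.png')[130:340,210:430];cv2.imwrite('pics/scc.png',cv2.resize(a,None,fx=2.8,fy=2.8,interpolation=cv2.INTER_CUBIC))
E
```

```text
(no output)
```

View pics/topc.png

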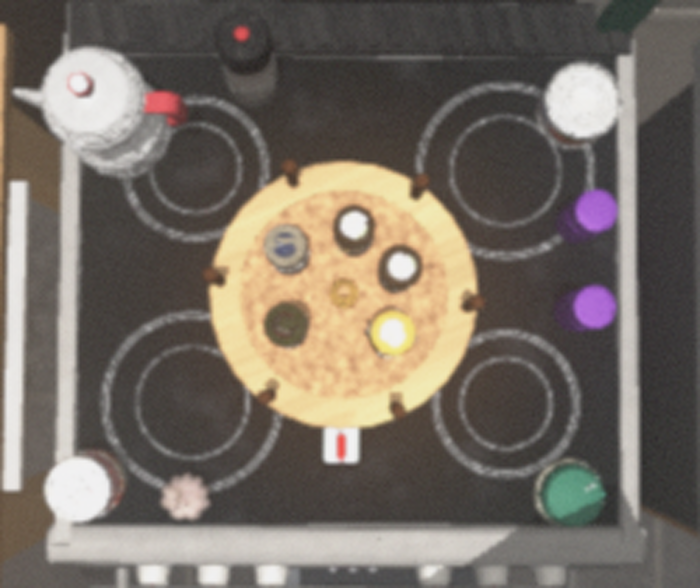

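View pics/scc.png

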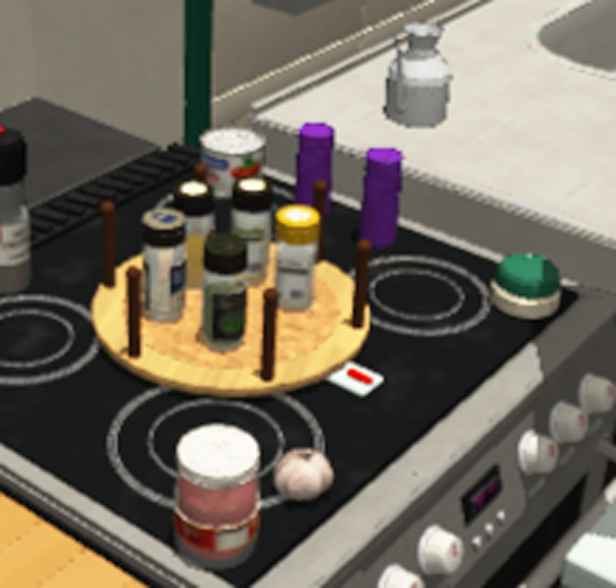

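```bash
cat > m.py <<'E'
from h import *
def fit(pk,z,C):
    return [np.hypot(*(p-C)) for p in pk]
E
python3 - <<'E'
from h import *
d=snap('top','t1.png'); f=lambda x,y,z:onz(d,((x+.0)/2.8+150,(y+.0)/2.8+95),z)[:2]
# disc outline segmentation
im=d['image']; hsv=cv2.cvtColor(im,cv2.COLOR_RGB2HSV)
m=((hsv[...,0]>8)&(hsv[...,0]<28)&(hsv[...,1]>60)&(hsv[...,2]>120)).astype(np.uint8); m[:140]=0;m[255:]=0;m[:,:215]=0;m[:,:][:,335:]=0
c=max(cv2.findContours(m,cv2.RETR_EXTERNAL,cv2.CHAIN_APPROX_NONE)[0],key=cv2.contourArea)
h=cv2.convexHull(c)[:,0]
P=np.array([onz(d,p,20)[:2] for p in h]); A=np.c_[2*P,np.ones(len(P))]; s=np.linalg.lstsq(A,(P**2).sum(1),rcond=None)[0]
print('disc',s[:2],np.sqrt(s[2]+s[0]**2+s[1]**2)); C=s[:2]
M=f(341,446,8); print('knob',f(344,291,60),'marker',M,np.hypot(*(M-C)))
G=f(392,331,96); print('gold',G,G-C,np.hypot(*(G-C)))
a=M-C; g=G-C
print('axis front deg',np.degrees(np.arctan2(-a[1],-a[0])),'gold angle vs front',np.degrees(np.arctan2(a[0]*g[1]-a[1]*g[0],a@g)))
for p in [(291,168),(420,180),(474,302),(399,409),(266,398),(213,275)]:
    q=f(*p,114)-C; print(np.round(q+C),round(np.hypot(*q),1),'rel front',np.degrees(np.arctan2(a[0]*q[1]-a[1]*q[0],a@q)))
for n,x,y,z in [('a',286,322,105),('c',286,243,105),('b',354,224,105),('d',401,266,105),('timer',573,492,44),('purple',596,307,100),('garlic',185,496,40)]:
    print(n,np.round(f(x,y,z)),np.hypot(*(f(x,y,z)-C)).round(1))
E
```

```text
disc [550.92918571  75.64897495] 136.44394349650122
knob [550.44259885  74.1123822 ] marker [396.51686862  76.19867465] 154.4132955430815
gold [510.6174807   28.74864559] [-40.31170502 -46.90032936] 61.84395245800457
axis front deg -0.20396908948602865 gold angle vs front 49.524297591483815
[662. 124.] 120.8 rel front -156.08260040024896
[651.   4.] 123.3 rel front 144.57757330538996
[537. -46.] 122.9 rel front 83.879624683067
[438.  23.] 124.5 rel front 25.30273671435175
[448. 145.] 124.6 rel front -33.864625128680956
[561. 196.] 120.4 rel front -94.61896598328629
a [518. 128.] 61.8
c [592. 129.] 67.3
b [611.  65.] 60.5
d [571.  21.] 58.4
timer [ 355. -152.] 300.0
purple [ 534. -163.] 239.3
garlic [349. 229.] 253.1
```

>>> move_arm:
  steps:
    - [[0, 0, 0], 0.88, 1]
    - [[0, 0, 0], 0.88, 1]
    - [[0, 0, 0], 0.88, 1]
    - [[0, 0, 0], 0.88, 1]
    - [[0, 0, 0], 0.88, 1]
    - [[0, 0, 0], 0.88, 1]
    - [[0.35, -0.98, 0], 0, 1]
    - [[0.35, -0.98, 0], 0, 1]
    - [[0.35, -0.98, 0], 0, 1]
    - [[0.35, -0.98, 0], 0, 1]
    - [[0.35, -0.98, 0], 0, 1]
    - [[0.35, -0.98, 0], 0, 1]
    - [[0.35, -0.98, 0], 0, 1]
    - [[0.35, -0.98, 0], 0, 1]
    - [[0.35, -0.98, 0], 0, 1]
    - [[0.35, -0.98, 0], 0, 1]
    - [[0, 0, 0], 0, 1]
    - [[0, 0, 0], 0, 1]

```text
t: 2.45
ee_pos: [365.2, -314.9, 188.1]
orientation: [3.141, 0.001, 0.0]
ft_force: [-0.2, -1.0, -0.9]
width: 0.3
grasp_force: 0.0
```

>>> move_arm:
  steps:
    - [[0.34, -0.97, 0], 0, 1]
    - [[0.34, -0.97, 0], 0, 1]
    - [[0.34, -0.97, 0], 0, 1]
    - [[0.34, -0.97, 0], 0, 1]
    - [[0.34, -0.97, 0], 0, 1]
    - [[0.34, -0.97, 0], 0, 1]
    - [[0.34, -0.97, 0], 0, 1]
    - [[0.34, -0.97, 0], 0, 1]
    - [[0.34, -0.97, 0], 0, 1]
    - [[0.34, -0.97, 0], 0, 1]
    - [[0.34, -0.97, 0], 0, 1]
    - [[0.34, -0.97, 0], 0, 1]
    - [[0, 0, 0], 0, 1]
    - [[0, 0, 0], 0, 1]

```text
t: 3.62
ee_pos: [468.0, -24.9, 187.9]
orientation: [3.141, -0.0, 0.0]
ft_force: [-0.1, 0.7, 0.3]
width: 0.8
grasp_force: 0.0
```

```bash
python3 - <<'E'
from h import *
s=snap('scene'); d=snap('top')
j=np.hstack([cv2.resize(x['image'][r],(380,380),interpolation=cv2.INTER_CUBIC) for x,r in((s,np.s_[130:320,220:410]),(d,np.s_[110:300,180:370]))])
cv2.imwrite('pics/pre.png',j[...,::-1])
E
```

```text
(no output)
```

View pics/pre.png

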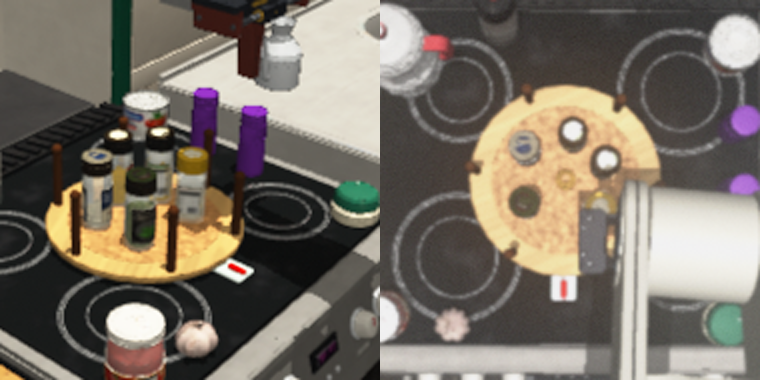

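```bash
python3 - <<'E'
from h import *
s=snap('scene'); print(proj(s,[[468,-25,188],[459,-17,75]]))
cv2.imwrite('pics/full.png',s['image'][...,::-1])
E
```

```text
[[342.70092698 179.33041436]
 [340.59257983 219.18982899]]
```

View pics/full.png

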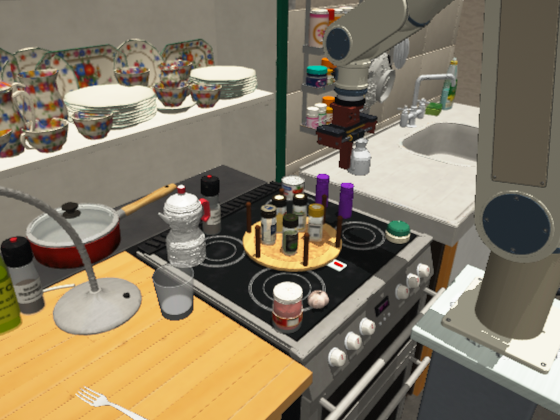

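```bash
python3 - <<'E'
from h import *
s=snap('scene'); P=[[396.5,76,8],[448,145,114],[561,196,114],[510.6,28.7,96],[550.8,75,20],[468,-25,188]]
q=proj(s,P);print(q)
im=cv2.resize(s['image'][110:260,240:400],None,fx=4,fy=4,interpolation=cv2.INTER_CUBIC)
for p in q: cv2.circle(im,tuple(int(v) for v in ((p-[240,110])*4+2)),3,(0,255,255),-1)
cv2.imwrite('pics/ck.png',im[...,::-1])
E
```

```text
[[338.534278   263.46882268]
 [307.87410228 231.67637507]
 [259.08157322 223.87549549]
 [315.53540567 212.34015148]
 [292.25519105 237.99231688]
 [342.70092698 179.33041436]]
```

View pics/ck.png

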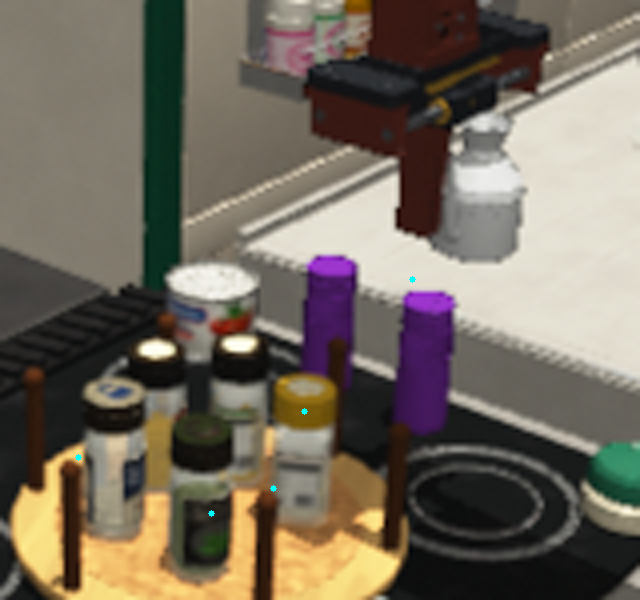

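```bash
python3 - <<'E'
from h import *
d=snap('top'); s=snap('scene')
P=np.array([[x,y,z] for z in(188,268,330) for x in(430.5,505.5) for y in(64,-114)])
q=proj(d,P); r=proj(s,P)
print(np.c_[P,q,r].round(0))
def draw(im,q,o,f):
    for p in q: cv2.circle(im,tuple(int(v) for v in ((p-o)*f+2)),3,(0,255,255),-1)
    return im
a=draw(cv2.resize(d['image'][150:270,240:360],(400,400),interpolation=cv2.INTER_CUBIC),q,[240,150],400/120)
b=draw(cv2.resize(s['image'][70:190,290:410],(400,400),interpolation=cv2.INTER_CUBIC),r,[290,70],400/120)
cv2.imwrite('pics/body.png',np.hstack([a,b])[...,::-1])
E
```

```text
[[ 430.   64.  188.  277.  245.  335.  195.]
 [ 430. -114.  188.  351.  246.  373.  173.]
 [ 506.   64.  188.  277.  214.  311.  186.]
 [ 506. -114.  188.  351.  215.  349.  165.]
 [ 430.   64.  268.  277.  247.  337.  165.]
 [ 430. -114.  268.  358.  248.  376.  145.]
 [ 506.   64.  268.  277.  213.  312.  157.]
 [ 506. -114.  268.  358.  214.  352.  138.]
 [ 430.   64.  330.  278.  249.  339.  140.]
 [ 430. -114.  330.  365.  249.  379.  122.]
 [ 506.   64.  330.  278.  212.  313.  132.]
 [ 506. -114.  330.  364.  213.  354.  116.]]
```

View pics/body.png

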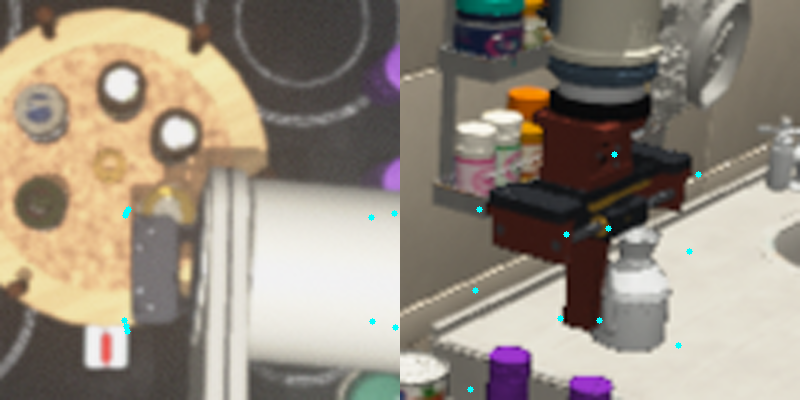

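>>> move_arm:
  steps:
    - [[0, 0, 0.65], 0, 1]
    - [[0, 0, 0.65], 0, 1]
    - [[0, 0, 0.65], 0, 1]
    - [[0, 0, 0.65], 0, 1]
    - [[0, 0, 0.65], 0, 1]
    - [[0, 0, 0.65], 0, 1]
    - [[0, 0, 0.65], 0, 1]
    - [[0, 0, 0.65], 0, 1]
    - [[0, 0, 0], 0, 1]
    - [[0, 0, 0], 0, 1]

```text
t: 4.75
ee_pos: [466.7, -25.1, 57.5]
orientation: [-3.141, 0.004, 0.003]
ft_force: [0.2, 0.3, 0.0]
width: 0.3
grasp_force: 0.0
```

```bash
python3 - <<'E'
from h import *
s=snap('scene'); d=snap('top'); q=proj(s,[[468,-25,58]])[0]; print(q)
a=cv2.resize(s['image'][150:270,230:350+0],(400,400),interpolation=cv2.INTER_CUBIC)
cv2.circle(a,tuple(int(v) for v in (q-[230,150])*400/120),3,(0,255,255),-1)
b=cv2.resize(d['image'][140:260,220:340],(400,400),interpolation=cv2.INTER_CUBIC)
cv2.imwrite('pics/low.png',np.hstack([a,b])[...,::-1])
E
```

```text
[339.03444185 222.38839091]
```

View pics/low.png

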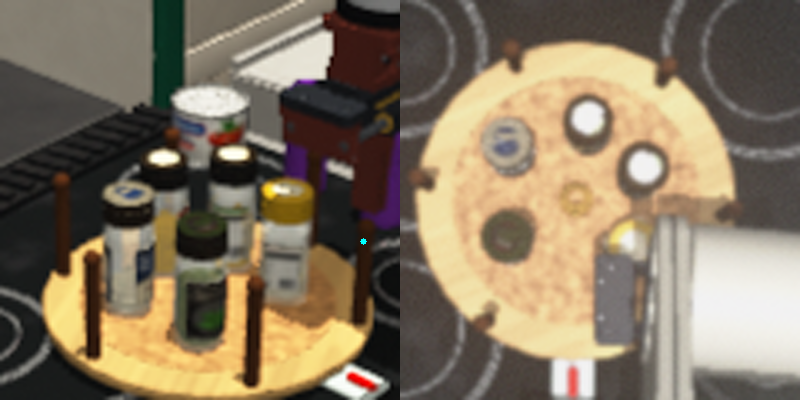

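>>> move_arm:
  steps:
    - [[-0.1, -0.11, 0], 0, 1]
    - [[-0.1, -0.11, 0], 0, 1]
    - [[-0.1, -0.11, 0], 0, 1]
    - [[-0.1, -0.11, 0], 0, 1]
    - [[-0.1, -0.11, 0], 0, 1]
    - [[-0.1, -0.11, 0], 0, 1]
    - [[-0.09, -0.12, 0], 0, 1]
    - [[-0.09, -0.12, 0], 0, 1]
    - [[-0.09, -0.12, 0], 0, 1]
    - [[-0.08, -0.13, 0], 0, 1]
    - [[-0.08, -0.13, 0], 0, 1]
    - [[-0.08, -0.13, 0], 0, 1]
    - [[-0.07, -0.135, 0], 0, 1]
    - [[-0.07, -0.135, 0], 0, 1]
    - [[-0.07, -0.135, 0], 0, 1]
    - [[-0.06, -0.12, 0], 0, 1]
    - [[-0.05, -0.1, 0], 0, 1]
    - [[-0.04, -0.07, 0], 0, 1]
    - [[-0.03, -0.04, 0], 0, 1]
    - [[0, 0, 0], 0, 1]

```text
t: 6.52
ee_pos: [429.7, 29.2, 57.8]
orientation: [-3.142, 0.003, 0.001]
ft_force: [0.3, -1.6, 0.2]
width: 0.7
grasp_force: 0.0
```

```bash
python3 - <<'E'
from h import *
s=snap('scene'); d=snap('top'); print(ctrl.get_obs()['ft_force'])
a=cv2.resize(s['image'][150:270,240:360],(400,400),interpolation=cv2.INTER_CUBIC)
b=cv2.resize(d['image'][140:260,220:340],(400,400),interpolation=cv2.INTER_CUBIC)
cv2.imwrite('pics/mid.png',np.hstack([a,b])[...,::-1])
E
```

```text
[-0.17658784 -0.57564854 -1.08854759]
```

View pics/mid.png

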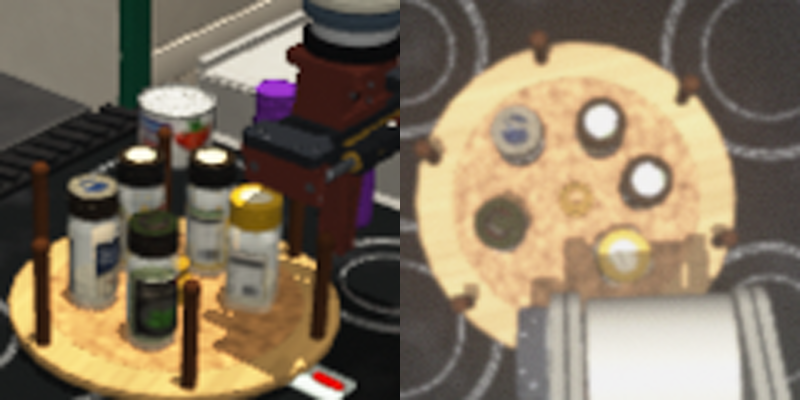

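>>> move_arm:
  steps:
    - [[-0.03, -0.08, 0], 0, 1]
    - [[-0.05, -0.13, 0], 0, 1]
    - [[-0.05, -0.145, 0], 0, 1]
    - [[-0.05, -0.145, 0], 0, 1]
    - [[-0.03, -0.147, 0], 0, 1]
    - [[-0.03, -0.147, 0], 0, 1]
    - [[-0.03, -0.147, 0], 0, 1]
    - [[-0.02, -0.15, 0], 0, 1]
    - [[-0.02, -0.15, 0], 0, 1]
    - [[-0.02, -0.15, 0], 0, 1]
    - [[-0.01, -0.15, 0], 0, 1]
    - [[-0.01, -0.15, 0], 0, 1]
    - [[0, -0.15, 0], 0, 1]
    - [[0.01, -0.15, 0], 0, 1]
    - [[0.01, -0.15, 0], 0, 1]
    - [[0.01, -0.15, 0], 0, 1]
    - [[0.01, -0.13, 0], 0, 1]
    - [[0.01, -0.1, 0], 0, 1]
    - [[0.01, -0.06, 0], 0, 1]
    - [[0.01, -0.03, 0], 0, 1]

```text
t: 8.28
ee_pos: [422.9, 94.5, 57.8]
orientation: [3.142, -0.003, -0.001]
ft_force: [-0.4, -1.2, -0.1]
width: 0.2
grasp_force: 0.5
```

```bash
cat > g.py <<'E'
from h import *
C=np.array([550.8,75.2])
d=snap('top'); hsv=cv2.cvtColor(d['image'],cv2.COLOR_RGB2HSV)
s=snap('scene')
for n,x in(('top',d),('scene',s)):
    h=cv2.cvtColor(x['image'],cv2.COLOR_RGB2HSV); m=((h[...,0]>21)&(h[...,0]<30)&(h[...,1]>150)).astype(np.uint8)
    m[:150]=0;m[280:]=0;m[:,:230]=0;m[:,345:]=0
    k,l,st,c=cv2.connectedComponentsWithStats(m)
    for i in range(1,k):
        if st[i,4]>15: print(n,st[i],c[i].round(1),onz(x,c[i],90).round(1))
    for b in cams.boxes_of(n,'gold_jar')[:3]: r=b['rect']; print(n,np.round(r),b['p'],onz(x,r[:2],96 if n=='top' else 48).round(1))
E
python3 g.py; python3 - <<'E'
from h import *
s=snap('scene'); d=snap('top')
a=cv2.resize(s['image'][150:270,240:360],(400,400),interpolation=cv2.INTER_CUBIC)
b=cv2.resize(d['image'][140:260,220:340],(400,400),interpolation=cv2.INTER_CUBIC)
cv2.imwrite('pics/end.png',np.hstack([a,b])[...,::-1])
E
```

```text
top [278. 220.  17.  10.] 0.66 [492.1  60.3  96. ]
top [354. 270.  24.  24.] 0.49 [ 362.8 -140.5   96. ]
scene [306 219  11   6  33] [310.8 222. ] [495.2  69.7  90. ]
scene [314. 235.  23.  30.] 0.87 [489.8  59.   48. ]
```

View pics/end.png

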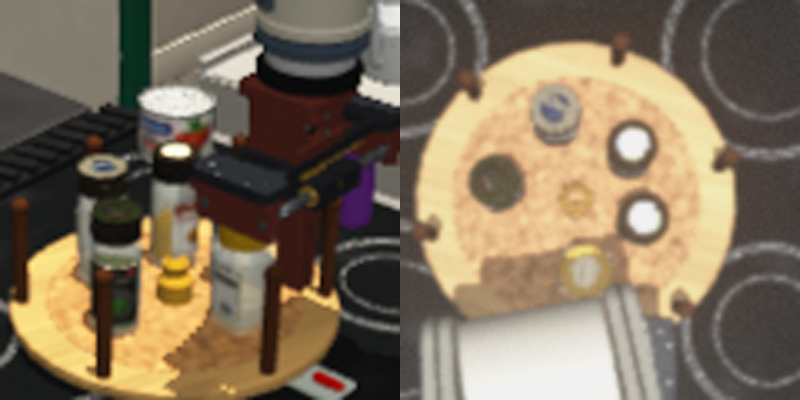

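>>> move_arm:
  steps:
    - [[0.01, -0.05, 0], 0, 1]
    - [[0.01, -0.1, 0], 0, 1]
    - [[0.01, -0.1, 0], 0, 1]
    - [[0.01, -0.1, 0], 0, 1]
    - [[0.01, -0.08, 0], 0, 1]
    - [[0.01, -0.04, 0], 0, 1]
    - [[0, -0.02, 0], 0, 1]
    - [[0, 0, 0], 0, 1]
    - [[0, 0.15, 0], 0, 1]
    - [[0, 0.2, 0], 0, 1]
    - [[-0.1, 0.2, 0], 0, 1]
    - [[0, 0, -0.5], 0, 1]
    - [[0, 0, -1], 0, 1]
    - [[0, 0, -1], 0, 1]
    - [[0, 0, -1], 0, 1]
    - [[0, 0, -1], 0, 1]
    - [[0, 0, -1], 0, 1]
    - [[0, 0, -1], 0, 1]
    - [[0, 0, -0.5], 0, 1]
    - [[0, 0, 0], 0, 1]

```text
t: 10.25
ee_pos: [423.7, 92.6, 235.6]
orientation: [-3.141, 0.004, -0.008]
ft_force: [0.6, 0.9, 0.1]
width: 0.2
grasp_force: 0.0
```

>>> move_arm:
  steps:
    - [[0, 1, 0], 0, 1]
    - [[0, 1, 0], 0, 1]
    - [[0, 1, 0], 0, 1]
    - [[0, 1, 0], 0, 1]
    - [[0, 1, 0], 0, 1]
    - [[0, 1, 0], 0, 1]
    - [[0, 1, 0], 0, 1]
    - [[0, 1, 0], 0, 1]
    - [[0, 1, 0], 0, 1]
    - [[0, 1, 0], 0, 1]
    - [[0, 1, 0], 0, 1]
    - [[0, 1, 0], 0, 1]
    - [[0, 0, 0], 0, 1]
    - [[0, 0, 0], 0, 1]

```text
t: 11.42
ee_pos: [420.4, -207.8, 231.5]
orientation: [-3.14, 0.007, 0.003]
ft_force: [-0.4, -0.2, 0.6]
width: 0.6
grasp_force: 0.0
```

```bash
python3 g.py; python3 - <<'E'
from h import *
s=snap('scene'); d=snap('top')
a=cv2.resize(s['image'][150:270,240:360],(400,400),interpolation=cv2.INTER_CUBIC)
b=cv2.resize(d['image'][140:260,220:340],(400,400),interpolation=cv2.INTER_CUBIC)
cv2.imwrite('pics/fin.png',np.hstack([a,b])[...,::-1])
E
```

```text
top [273. 221.  15.  13.] 0.62 [490.1  73.4  96. ]
scene [305 212  16  14 136] [312.1 219.3] [501.   56.4  90. ]
scene [313. 234.  23.  38.] 0.68 [494.2  56.2  48. ]
```

View pics/fin.png

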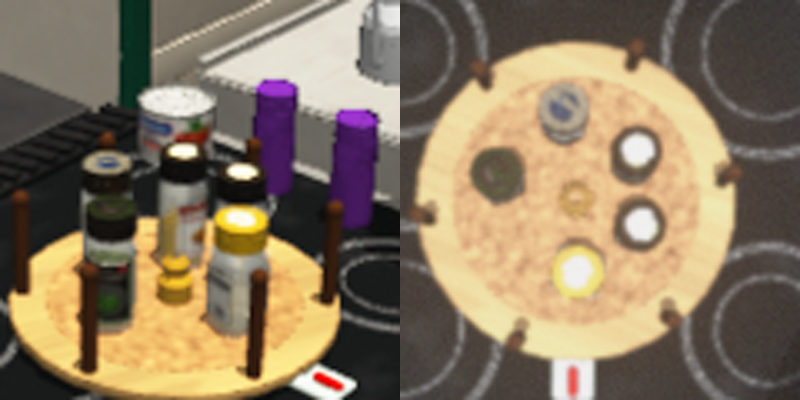

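```bash
python3 -c "
from h import *
print(ctrl.close_job())"
```

```text
the job is handed in; nothing more can be done
None
```

I turned the carousel with closed-finger pushes until the gold-capped jar stood at the front, about 2 mm sideways of the red marker line in the last top view; all five jars were upright, the arm was clear, and I handed the job in (no verdict was returned).

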